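# Clamp the end block in the bead-board's ratchet clamp

## Task

Stand the loose walnut block on the threading board, between the jaws of the coral clamp in line with its rod, and let go of it. Then pump the clamp's trigger against its handle, using only the trigger to drive the rod, until the black pad has pushed the block against the fixed jaw and presses on it with between a quarter and two thirds of its yellow sprung stem pushed in: enough to hold it, not so hard that it is crushed. Finish while still squeezing the trigger, with the clamp gripping the block, and leave the other things on the tray where they are.

Things in the scene. Friction and masses are not known exactly. Their poses are not given: they have to be found in the camera images.
- block_center (a point): Centre of the loose dark walnut block, 40 x 40 mm in plan and 56 mm tall, 75 g, standing upright on the cedar tray (top of the tray 12 mm above the work surface). Axes along the block's edges, z up. Four small brass dots on top. It can start on either side of the clamp.
- clamp: Pale threading board, 130 (x) x 280 (y) x 15 mm, fixed on the tray, with a coral caulk-style ratchet clamp screwed on it, lying on its side. Origin on the board's underside, z up; x points away from the handle, and the rod advances along -y. In this frame the rod's axis is x = 0, z = 43 mm; the coral housing fills x -62 to 18, y -32 to 34 mm, top at 70 mm.
- jaw_face (a point): Centre of the working face of the fixed jaw, an upright dark steel plate on the board, 50 mm wide, top 75 mm above the board's underside. Clamp frame (0, -152, 43) mm; the face looks along the clamp's +y. Axes as the clamp's.
- handle_mid (a point): Middle of the fixed coral handle, opposite the trigger's grip; clamp frame (-112, 25.6, 43) mm, axes as the clamp's. The handle is a bar along x from the housing to x = -150 mm, 14 mm thick in y, 26 mm tall. Handle and trigger stick out past the board's edge, 30 mm above the tray.
- seat (a point): Where the middle of the block's underside is when it stands on the board in line with the rod and flat against the fixed jaw: clamp frame (0, -132, 15) mm, axes as the clamp's. The gap between fixed jaw and pad is 60 to 82 mm at the start, so the block has 20 to 42 mm to spare along y.
- pad_face (a point): Centre of the working face of the black round pad (34 mm diameter) on the rod's end, facing the fixed jaw. Axes as the clamp's; it lies on the rod's axis and moves along the clamp's -y as the clamp closes.
- ram (a joint): How far the toothed rod has advanced, in m, 0 to 0.075 (starts between 0 and 0.022). Friction (6 N) keeps it where it is left; only the trigger may drive it. Each full trigger stroke advances it by about 8 mm (7 to 9; the first 5 to 11).
- pad (a joint): How far the pad's yellow sprung stem is pushed in towards the dark collar on the rod, in m: 0 = free (22 mm between pad and collar), up to 0.022. Its spring is 1 N per mm, so the value in mm is the clamping force in N. More than 19 mm crushes the block; 3 to 16 mm is a proper hold.
- trigger (a joint): Trigger angle in rad: 0 = released, 0.22 = squeezed fully in. Turns about an upright axis at clamp-frame x = -52, y = 0 mm; squeezing moves its grip along the clamp's +y, towards the handle, and takes about 7 to 20 N at the grip. A spring returns it; let it come back to 0 between strokes so that the pawl picks up the next teeth.
- trigger_grip (a point): Middle of the coral trigger's grip (60 mm long along x, 12 mm thick in y, 26 mm tall), 60 mm from its pivot; it moves 13 mm from released to fully squeezed. Its axes turn with the trigger.
- squeeze_point (a point): Fixed point midway between the outer faces of trigger and handle when fully squeezed, half-way up them: clamp frame (-112, 16.6, 43) mm, axes as the clamp's. Along y they measure 32 mm over their outer faces when squeezed, 45 mm when released (trigger's outer face then 29 mm on the -y side of this point, handle's 16 mm on its +y side).
- bowl: Bystander: stainless bowl, 100 mm across, 42 mm high, origin under its centre.
- carousel: Bystander: three-tier bead carousel, 150 mm across, 191 mm high with its coral knob, origin under its centre.
- pliers: Bystander: coral-handled pliers lying flat, about 145 mm long, 13 mm high, origin near the pivot.
- jar: Bystander: amber bead jar, 48 mm across, 60 mm high, origin under its centre.
- spool: Bystander: blue thread spool, 36 mm across, 40 mm high, origin under its centre.
Things that resemble listed ones, but are neither listed nor needed, are in the scene too. Of the things shaped like the part that bears block_center, the dark wooden one is meant.

How it is judged:
By the outcome, as a careful person would: the job done as asked, in the order asked, and still so for the second after the job is handed in, while the arm keeps its last pose, push and grip.
It also fails if it takes over 51 s, if anything falls off the work surface, if the arm or the gripper's body presses on something with over 40 N, if the wrist force passes 120 N, or if a joint passes its speed limit or range.

## Robot

A 6-joint arm with a two-finger parallel gripper is mounted at the origin on the work surface. World frame = base frame: x ahead of the robot, y to its left, z up, the work surface at z = 0. Lengths are in mm, angles in rad, forces in N, time in s.
With the tool pointing down it reaches from about 350 to 775 mm from the base axis. Payload 7.3 kg.
Tool frame: the origin (TCP) lies at the very end of the fingers, on their centre line; the grasp point (between the pads) lies 19 mm behind it (bot.grasp_offset is the distance from the TCP to the grasp point, in mm); z points along the fingers, y is the direction in which the jaws open and shut (so a half turn about z gives the same grasp; the last joint's range is limited). The gripper opens to 92 mm and grips with 3 to 60 N. Pads are 19 mm wide; open, the fingers measure 130 mm over their backs; the gripper's body (75 mm by 190 mm) begins 47 mm behind the grasp point.
Start: joints at [-1.489, 0.342, 1.524, -0, 1.275, -0.146], TCP at [118.585, -511.451, 226.741] pointing down, gripper open.
Joint ranges: [-2.53, 2.53], [-0.77, 2.02], [0.04, 2.7], [-1, 4.14], [0.28, 2.66], [-3.11, 3.11]. Speed limits (rad/s): [2.57, 2.57, 3.14, 3.14, 3.14, 3.14].

## Interface

Orientations are given as [roll, pitch, yaw] about the fixed x, y, z axes, in that order (R = Rz(yaw) Ry(pitch) Rx(roll)).
In Python, from plant import bot gives the robot as it stands.
- The arm moves only by the tool servo_tool, never from a script. Its arguments are lists of equal length, an entry for each row: "angular": the turn, a rotation vector about the world's x, y, z in degrees, a list of three; "slide": the shift along the world's x, y, z in mm, a list of three; "grip": the opening, from -1 (shut) to 1 (fully open), so that 0 is half open. In form: {"angular": [[ax, ay, az], ...], "slide": [[dx, dy, dz], ...], "grip": [grip, ...]}. A call has 1 to 10 rows; each row is the pose to reach, as a shift and turn from the pose commanded when the call began; what a row does not reach only later rows make up. A row lasts 1/12 s, in which the tool goes at most 41.7 mm and 7.16 degrees, less where a joint would pass 70% of its speed; a pose out of reach is approached as far as the arm can. A call with a gripper value outside its range is refused whole. The fingers move at their own pace and stop on an object; the grip force is fixed at half the most. Time passes only in rows, so rows that repeat a pose let the fingers close. It gives the time, the measured TCP pose, the force and the opening at its end, in the units of the state.
- bot.get_obs(): the state, without advancing time (a new reading comes with each control period).
- bot.capture(name): name is "scene" or "side" or "wrist"; returns a dict with "img" (400x640x3 uint8, blue, green, red), "range_z" (400x640 float32, mm along the optical axis (not along the pixel's ray), 0 where there is no reading), "fov_y" (degrees; the focal length in pixels is half the picture's height over the tangent of half this angle, whatever the lens; pixels are square), "cx", "cy" (the principal point, pixels), "dist" ([k1, k2, p1, p2, k3] as OpenCV has them; the pictures are not rectified), "R" (3x3) and "t" (3): a world point X has camera coordinates R X + t; the wrist camera has in their place "T_tool_cam" (4x4, takes a point from camera to tool coordinates, whose origin is the TCP and whose axes are the flange's). Camera axes: x right, y down, z forward; pixel columns grow to the right and rows downward; lengths in mm; the calibration is good to about 2 mm. A picture is of the moment at which its call begins: read the wrist's pose just before it.
- bot.close_job(): hands the job in, once; it reports no verdict.
The state is a dict: "time": time; "joint_positions": joint angles; "dq": joint speeds; "tau": joint torques, N m; "tool_pos": TCP position; "tcp_rot": TCP orientation; "contact_force": force on the tool from outside, world axes, zero at the start; "moment": the same for the moment, N m; "grip_width": finger opening in mm.
Only numpy, scipy, OpenCV 4.12 (cv2) and the standard library are available. Lean on these libraries where they do the work, as an engineer would, in place of code of your own. Each camera call takes 0.05 s, during which the arm holds its last target.

## Working session

There is one attempt and no reset: what is moved stays moved. The work goes in short steps, Python scripts to look and compute and a tool call to move; the robot and the scene stay as the last step left them, time stands still between calls to the robot, and variables do not carry over. Pictures are saved under pics/ and viewed, and the job is handed in when it is done.

Besides the shell and the picture viewer there is one more tool, called after "Emit:" as a command line: name --argument value ..., lists and objects as JSON in quotes. servo_tool: Moves the arm, as the interface text tells. Its arguments: {"type":"object","properties":{"angular":{"type":"array","items":{"type":"array","items":{"type":"number"}}},"slide":{"type":"array","items":{"type":"array","items":{"type":"number"}}},"grip":{"type":"array","items":{"type":"number"}}},"required":["angular","slide","grip"]}

```bash
mkdir -p pics; ls
cat > h.py <<'E'
import numpy as np, cv2
from plant import bot
from scipy.spatial.transform import Rotation as Rn
def cap(n):
    o=bot.get_obs(); c=bot.capture(n); im=c["img"]
    f=200/np.tan(np.radians(c["fov_y"])/2)
    c["K"]=np.array([[f,0,c["cx"]],[0,f,c["cy"]],[0,0,1.]]); c["d"]=np.array(c["dist"],float)
    if n=="wrist":
        T=np.eye(4); T[:3,:3]=Rn.from_euler('xyz',o["tcp_rot"]).as_matrix(); T[:3,3]=o["tool_pos"]
        W=T@np.array(c["T_tool_cam"]); c["Rc"]=W[:3,:3]; c["o"]=W[:3,3]
    else:
        R=np.array(c["R"]); c["Rc"]=R.T; c["o"]=-R.T@np.array(c["t"])
    return c
def rays(c,px):
    p=cv2.undistortPoints(np.array(px,float).reshape(-1,1,2),c["K"],c["d"]).reshape(-1,2)
    return np.c_[p,np.ones(len(p))]@c["Rc"].T
def onz(c,px,z):
    r=rays(c,px); return c["o"]+r*((z-c["o"][2])/r[:,2])[:,None]
def cloud(c):
    v,u=np.mgrid[0:400,0:640]; r=rays(c,np.c_[u.ravel(),v.ravel()])
    return (c["o"]+r*c["range_z"].ravel()[:,None]).reshape(400,640,3)
E
python3 - <<'E'
from h import *
for n in ["scene","side","wrist"]:
    c=cap(n); cv2.imwrite(f"pics/{n}0.png",c["img"]); np.save(f"{n}0.npy",c,allow_pickle=True)
    print(n,c["o"],c["fov_y"])
print(bot.get_obs())
E
```

```text
pics
scene [1068.96883845  818.19536014 1039.84294117] 48.40553261984671
side [ 415.98072885 -647.56856556  855.14262327] 53.17770711569212
wrist [ 183.00996454 -495.44515204  383.46508387] 61.407846599850416
{'time': 0.15, 'joint_positions': array([-1.48898299e+00,  3.42575354e-01,  1.52480527e+00, -2.13983176e-05,
        1.27537436e+00, -1.46015559e-01]), 'dq': array([-0.00223228, -0.0034238 , -0.00159773, -0.00038048, -0.00080833,
        0.00088136]), 'tau': array([ 2.47944925e-03, -4.31465793e+01, -2.44355196e+01,  7.17873126e-02,
        5.36686415e-02, -8.70640861e-05]), 'tool_pos': array([ 118.56046467, -511.12745021,  226.19534124]), 'tcp_rot': array([-3.14043971e+00, -1.48869684e-04,  2.27835056e-01]), 'contact_force': array([-0.18103869, -0.17007163, -0.30925893]), 'moment': array([-0.03633269, -0.06255068,  0.0379785 ]), 'grip_width': 91.80743620109763}
```

View pics/scene0.png

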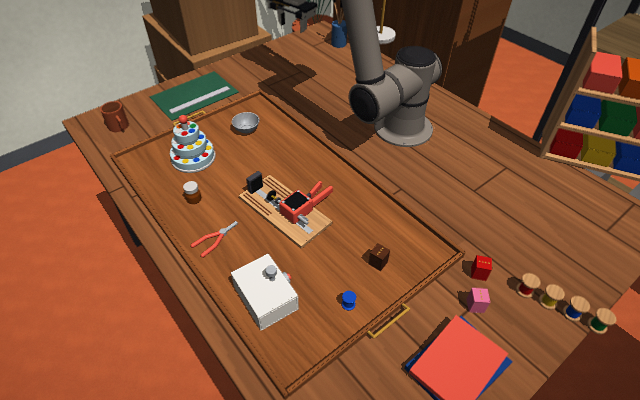

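View pics/side0.png

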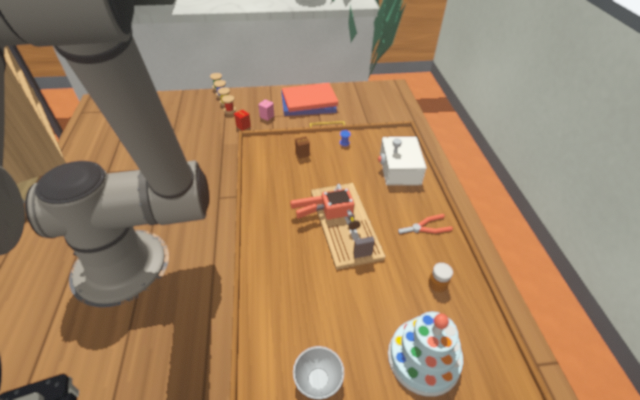

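View pics/wrist0.png

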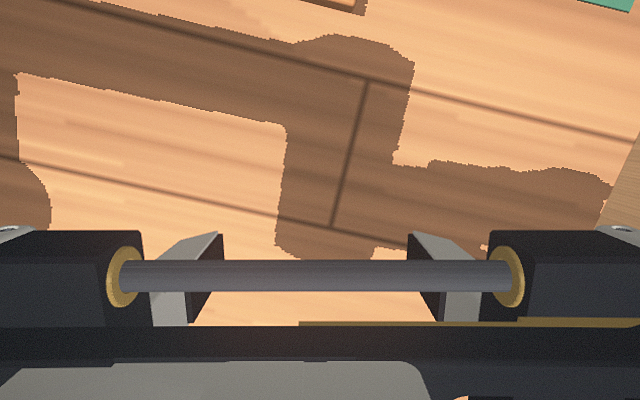

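The scene view shows the clamp at about (295,207) with its handle toward the robot, the jaw at (255,182) and the walnut block at (379,256). In the side view the block is at (302,147), the housing at (338,203) and the jaw at (363,245). Next I'll measure these.

Run:
```python
from h import *
for n,(x0,y0,x1,y1) in {"scene":(230,160,410,280),"side":(280,125,400,275)}.items():
    c=np.load(n+"0.npy",allow_pickle=True).item()
    z=4
    cv2.imwrite(f"pics/{n}z.png",cv2.resize(c["img"][y0:y1,x0:x1],None,fx=z,fy=z,interpolation=cv2.INTER_CUBIC))
    P=cloud(c)
    im=c["img"].astype(int); hsv=cv2.cvtColor(c["img"],cv2.COLOR_BGR2HSV)
    sub=P[y0:y1,x0:x1].reshape(-1,3)
    for nm,lo,hi in [("blocktop",62,74),("boardtop",23,31),("housingtop",76,90)]:
        m=((P[...,2]>lo)&(P[...,2]<hi)); mm=np.zeros_like(m); mm[y0:y1,x0:x1]=m[y0:y1,x0:x1]
        k,l,s,ce=cv2.connectedComponentsWithStats(mm.astype(np.uint8))
        for i in range(1,k):
            if s[i,4]>25:
                q=P[l==i]; r=cv2.minAreaRect(q[:,:2].astype(np.float32))
                print(n,nm,s[i],ce[i].round(),np.median(q,0).round(1),np.round(r[0],1),np.round(r[1],1),round(r[2],1))
```

```text
scene blocktop [247 176  15  11  46] [254. 182.] [617.9 -47.4  68.5] [614.  -48.1] [15.3 52. ] 85.3
scene blocktop [309 181  13  14  67] [315. 188.] [486.9  87.2  68.1] [485.5  85.7] [60.9 12.9] 21.9
scene blocktop [279 186  54  32 194] [310. 201.] [518.8 121.1  67.7] [533.9 123.6] [ 60.6 174.2] 79.2
scene blocktop [266 190   9   7  30] [270. 193.] [603.6  22.2  68.6] [605.9  20.9] [27.4 10.5] 12.2
scene blocktop [370 244  20  17 204] [380. 252.] [501.6 380.8  68.7] [499.2 379.5] [41.9 41.3] 13.3
scene blocktop [282 272   8   8  31] [286. 275.] [739.7 284.2  67.8] [740.6 281.3] [16.6 21.6] 31.8
scene boardtop [345 160  65  52 251] [379. 185.] [297.7 177.6  26.9] [296.6 163.8] [ 15.2 289.6] 0.4
scene boardtop [ 239  175   93   73 1918] [285. 213.] [607.5  88.5  28.1] [588.6  62.6] [134.  284.3] 7.0
scene boardtop [369 262  16   8  27] [376. 265.] [516.4 391.   25.7] [515.2 388.6] [16.5 41.1] 39.0
scene housingtop [246 171  16  13  90] [254. 177.] [613.5 -51.5  86.1] [613.5 -55.7] [49.6 22.9] 4.7
scene housingtop [279 190  33  25 453] [295. 202.] [575.2 106.9  82.5] [571.7 104.3] [81.4
[... 714 characters left out ...]
boardtop [280 125  87   6 210] [319. 127.] [567.1 501.8  26.3] [584.4 507.6] [ 27.2 304.9] 89.7
side boardtop [295 149  15   8  28] [302. 153.] [497.5 362.8  28.3] [492.4 365. ] [26.1 49.2] 66.6
side boardtop [ 318  183   67   84 2024] [349. 233.] [583.9  13.7  28. ] [587.   62.6] [131.2 283.2] 6.6
side boardtop [311 186  26  11 128] [322. 190.] [533.1 187.8  27.9] [545.3 185. ] [76.8 31.5] 8.3
side housingtop [382 137  18  33 388] [391. 153.] [762.5 267.2  81.7] [762.6 278.9] [156.6  54. ] 76.0
side housingtop [322 188  33  22 498] [337. 198.] [569.   96.7  82.2] [569.6 101. ] [78.8 68.2] 7.3
side housingtop [354 236  21  12 162] [364. 241.] [610.  -60.1  86.8] [610.8 -56. ] [50.  20.2] 6.6
```

```bash
sleep 1
```

```text
(no output)
```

View pics/scenez.png

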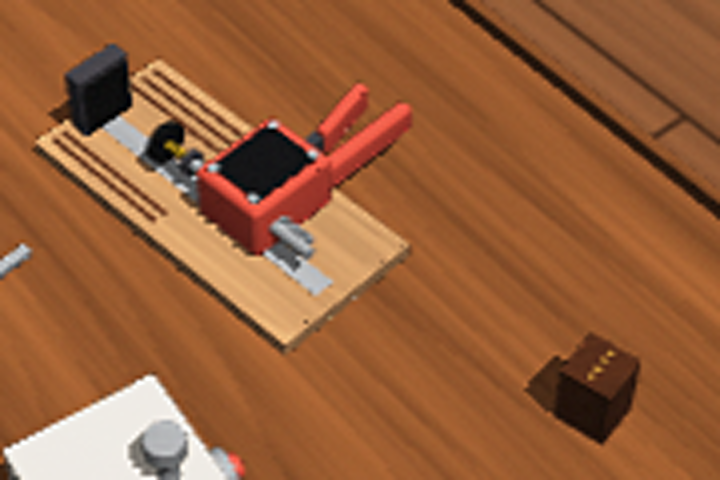

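View pics/sidez.png

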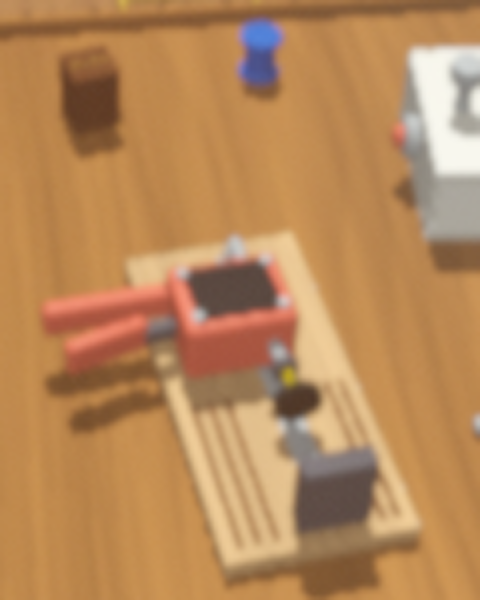

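Both views agree. The clamp origin is near (592.6,104.5) with yaw about 6.8°. The block is near (498.5,379) with yaw about 13° mod 90. I'm moving to above the block.

Emit:
servo_tool --angular '[[0,0,70],[0,0,70],[0,0,70],[0,0,70],[0,0,70],[0,0,70],[0,0,70],[0,0,70],[0,0,70],[0,0,70]]' --slide '[[290,290,0],[290,290,0],[290,290,0],[290,290,0],[290,290,0],[290,290,0],[290,290,0],[290,290,0],[290,290,0],[290,290,0]]' --grip '[1,1,1,1,1,1,1,1,1,1]'

```text
time: 0.98
tool_pos: [409.9, -219.1, 226.7]
tcp_rot: [3.141, -0.0, 1.457]
contact_force: [0.4, -1.0, -0.7]
grip_width: 91.6
```

Emit:
servo_tool --angular '[[0,0,20],[0,0,20],[0,0,20],[0,0,20],[0,0,20],[0,0,20],[0,0,20],[0,0,20],[0,0,20],[0,0,20]]' --slide '[[90,410,0],[90,410,0],[90,410,0],[90,410,0],[90,410,0],[90,410,0],[90,410,0],[90,410,0],[90,410,0],[90,410,0]]' --grip '[1,1,1,1,1,1,1,1,1,1]'

```text
time: 1.82
tool_pos: [497.7, 187.7, 226.6]
tcp_rot: [-3.141, 0.0, 1.799]
contact_force: [1.3, -0.5, 0.5]
grip_width: 92.1
```

Emit:
servo_tool --angular '[[0,0,0],[0,0,0],[0,0,0],[0,0,0]]' --slide '[[0,110,0],[0,110,0],[0,110,0],[0,110,0]]' --grip '[1,1,1,1]'

```text
time: 2.15
tool_pos: [496.9, 300.4, 225.9]
tcp_rot: [-3.141, -0.002, 1.804]
contact_force: [-0.5, -1.0, -0.4]
grip_width: 92.1
```

Run:
```python
from h import *
c=cap("wrist"); cv2.imwrite("pics/wrist1.png",c["img"]); np.save("wrist1.npy",c,allow_pickle=True)
P=cloud(c); m=(P[...,2]>62)&(P[...,2]<76)
k,l,s,ce=cv2.connectedComponentsWithStats(m.astype(np.uint8))
for i in range(1,k):
    if s[i,4]>200:
        q=P[l==i]; v,u=np.nonzero(l==i); g=onz(c,np.c_[u,v],68.0)
        for w in (q,g):
            r=cv2.minAreaRect(w[:,:2].astype(np.float32)); print(s[i],np.median(w,0).round(1),np.round(r[0],1),np.round(r[1],1),round(r[2],1))
print(bot.get_obs()["tool_pos"])
```

```text
[ 314   81   45   46 2052] [497.2 379.8  67.3] [497.7 379.5] [40.4 39.1] 13.4
[ 314   81   45   46 2052] [497.2 379.7  68. ] [497.5 379.5] [40.1 38.8] 13.3
[565 193  34  37 494] [751.  336.5  69. ] [750.9 335.1] [39.6  4.1] 84.5
[565 193  34  37 494] [751.9 336.5  68. ] [751.9 335.3] [39.1 14.1] 85.7
[497.13604661 297.80614956 225.87734608]
```

View pics/wrist1.png

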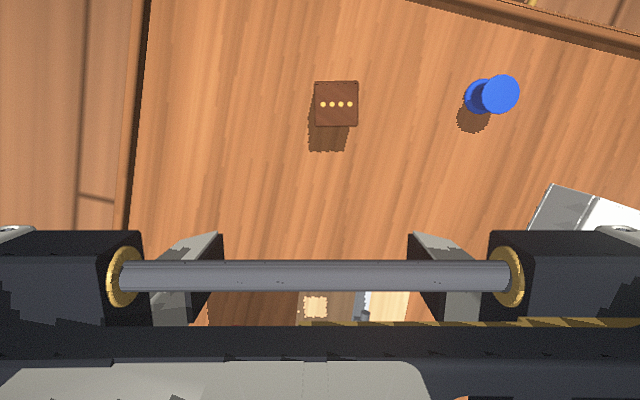

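The wrist view shows the block top at (337,104), which gives (497.5,379.6) and yaw 13.3°. The tool is already aligned with it, so I'll descend and grip.

Emit:
servo_tool --angular '[[0,0,0],[0,0,0],[0,0,0],[0,0,0],[0,0,0],[0,0,0],[0,0,0],[0,0,0],[0,0,0],[0,0,0]]' --slide '[[0.5,41,0],[0.5,81.5,-2],[0.5,81.5,-40],[0.5,81.5,-80],[0.5,81.5,-120],[0.5,81.5,-160],[0.5,81.5,-190],[0.5,81.5,-200],[0.5,81.5,-200],[0.5,81.5,-200]]' --grip '[1,1,1,1,1,1,1,1,1,0.5]'

```text
time: 3.03
tool_pos: [499.4, 376.6, 27.8]
tcp_rot: [3.141, -0.0, 1.798]
contact_force: [1.2, -0.7, -0.2]
grip_width: 88.5
```

Emit:
servo_tool --angular '[[0,0,0],[0,0,0],[0,0,0],[0,0,0],[0,0,0],[0,0,0]]' --slide '[[0,0,0],[0,0,0],[0,0,0],[0,0,0],[0,0,0],[0,0,0]]' --grip '[-1,-1,-1,-1,-1,-1]'

```text
time: 3.53
tool_pos: [498.5, 377.1, 27.2]
tcp_rot: [3.141, -0.0, 1.799]
contact_force: [-1.5, 0.1, -0.2]
grip_width: 49.6
```

Emit:
servo_tool --angular '[[0,0,0],[0,0,0],[0,0,0],[0,0,0]]' --slide '[[0,0,0],[0,0,0],[0,0,0],[0,0,0]]' --grip '[-1,-1,-1,-1]'

```text
time: 3.87
tool_pos: [498.4, 377.1, 26.8]
tcp_rot: [3.141, -0.0, 1.799]
contact_force: [-0.7, -0.1, 1.3]
grip_width: 40.0
```

Emit:
servo_tool --angular '[[0,0,0],[0,0,0],[0,0,0],[0,0,0],[0,0,-6.5],[0,0,-6.5],[0,0,-6.5],[0,0,-6.5],[0,0,-6.5],[0,0,-6.5]]' --slide '[[0,0,20],[0,0,60],[0,0,100],[0,0,140],[0,-20,160],[0,-60,170],[0,-100,170],[0,-140,170],[0,-180,170],[0,-220,170]]' --grip '[-1,-1,-1,-1,-1,-1,-1,-1,-1,-1]'

```text
time: 4.7
tool_pos: [497.8, 155.3, 196.7]
tcp_rot: [3.142, 0.0, 1.686]
contact_force: [0.3, 0.1, -0.5]
grip_width: 39.7
```

Emit:
servo_tool --angular '[[0,0,0],[0,0,0],[0,0,0],[0,0,0],[0,0,0],[0,0,0],[0,0,0],[0,0,0],[0,0,0],[0,0,0]]' --slide '[[100,-285,40],[100,-285,40],[100,-285,40],[100,-285,40],[100,-285,40],[100,-285,40],[100,-285,40],[100,-285,40],[100,-285,40],[100,-285,40]]' --grip '[-1,-1,-1,-1,-1,-1,-1,-1,-1,-1]'

```text
time: 5.53
tool_pos: [598.0, -128.2, 235.9]
tcp_rot: [-3.14, -0.001, 1.684]
contact_force: [-0.4, 0.3, 0.1]
grip_width: 40.1
```

Run:
```python
from h import *
c=cap("wrist"); cv2.imwrite("pics/wrist2.png",c["img"]); np.save("wrist2.npy",c,allow_pickle=True)
P=cloud(c)
for nm,lo,hi in [("boardtop",22,32),("housing",78,86),("jaw",84,92)]:
    m=(P[...,2]>lo)&(P[...,2]<hi)
    k,l,s,ce=cv2.connectedComponentsWithStats(m.astype(np.uint8))
    for i in range(1,k):
      if s[i,4]>200:
        q=P[l==i]; r=cv2.minAreaRect(q[:,:2].astype(np.float32)); print(nm,s[i],np.median(q,0).round(1),np.round(r[0],1),np.round(r[1],1),round(r[2],1))
for _ in range(2): o=bot.get_obs(); print(o["tool_pos"],o["tcp_rot"],o["grip_width"])
```

```text
boardtop [  13    0   38  260 3136] [ 295.6 -100.    24.8] [ 294.5 -124.2] [ 14.1 273.5] 0.3
boardtop [  260     0   133   131 14539] [588.4  -8.3  26.5] [595.6 -14.4] [130.9 123.7] 6.7
boardtop [ 497   18  113   62 1760] [816.1  22.7  23.1] [818.5  27.6] [106.8  56.4] 6.3
boardtop [ 564   30   76  230 2622] [903.  -64.7  25. ] [904.8 -69.2] [ 14.4 245.5] 0.3
boardtop [544 292  21  35 372] [ 903.3 -257.    24.9] [ 904.8 -257.2] [48.3 13.2] 90.0
housing [311 100  57  22 563] [608.6 -56.1  85.3] [610.8 -55.4] [50.  18.2] 6.4
jaw [ 311  101   57   21 1132] [610.5 -55.6  86.1] [610.7 -55.9] [49.6 17.1] 6.4
[ 597.88331232 -127.0396778   236.08256858] [-3.14038107e+00 -1.28772791e-03  1.68517949e+00] 40.164911026616444
[ 597.88331232 -127.0396778   236.08256858] [-3.14038107e+00 -1.28772791e-03  1.68517949e+00] 40.164911026616444
```

View pics/wrist2.png

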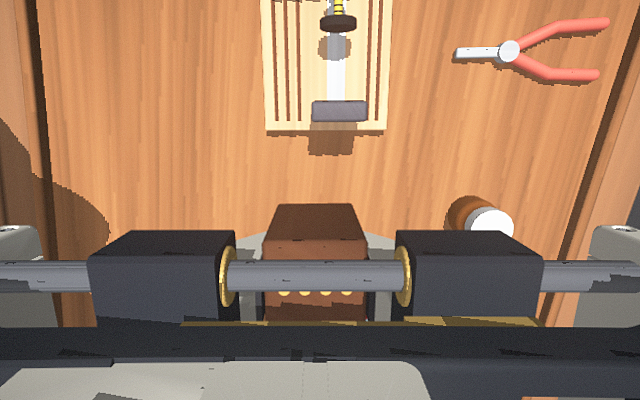

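The view shows the jaw top at (340,111), the pad at (338,22) and the held block's +y face at (315,222). I'll measure all three in this one camera frame.

Run:
```python
from h import *
c=np.load("wrist2.npy",allow_pickle=True).item()
P=cloud(c)
a=np.radians(6.6); R=np.array([[np.cos(a),-np.sin(a),0],[np.sin(a),np.cos(a),0],[0,0,1]])
q=P@R   # coordinates in clamp axes (rotated only)
tcp=bot.get_obs()["tool_pos"]; print("tcp",tcp@R, "jawmid",np.array([610.7,-55.8,0])@R)
for r in list(range(85,130,3)): print(r, q[r,338].round(1), c["img"][r,338])
for r in range(0,50,3): print("pad",r,q[r,338].round(1), q[r,328].round(1), c["img"][r,338])
for r in range(200,262,4): print("blk",r,q[r,315].round(1),q[r,290].round(1),q[r,340].round(1))
# board edges and jaw edges, block edges in x
print([ (u,q[30,u].round(1)) for u in (258,262,266,386,390,394)])
print([ (u,q[110,u].round(1)) for u in (309,311,313,315,364,366,368,370)])
print([ (u,q[225,u].round(1)) for u in (262,264,266,268,270,360,362,364,366,368)])
```

```text
tcp [ 579.3194209  -194.91676033  236.08256858] jawmid [ 600.23925495 -125.62231813    0.        ]
85 [602.7 -99.4  27.3] [251 249 248]
88 [ 602.8 -102.2   26.5] [251 250 248]
91 [ 602.7 -105.2   27.6] [250 249 248]
94 [ 602.9 -108.1   26. ] [250 250 248]
97 [ 602.8 -111.2   27.8] [251 250 248]
100 [ 599.5 -116.2   79.2] [166 164 164]
103 [ 599.2 -118.9   85.8] [146 139 149]
106 [ 599.1 -121.5   86.5] [149 142 148]
109 [ 599.1 -124.    87.5] [144 136 148]
112 [ 599.3 -126.6   85.9] [144 136 145]
115 [ 599.3 -129.1   86.4] [136 129 136]
118 [ 599.3 -131.7   86.3] [141 137 144]
121 [ 599.5 -134.3   83.5] [ 88  93 104]
124 [ 603.3 -138.4   26.3] [105 137 174]
127 [ 603.4 -141.5   26.6] [106 135 173]
pad 0 [ 579.2 -128.7  393.3] [591.7 -21.9  28. ] [128 251 255]
pad 3 [599.6 -33.3  58.6] [591.9 -23.7  25. ] [114 247 255]
pad 6 [599.6 -35.7  58.8] [591.8 -26.7  26.7] [129 255 255]
pad 9 [599.8 -37.5  56.9] [591.8 -29.4  26.8] [131 255 255]
pad 12 [599.8 -40.   57.2] [591.8 -32.2  27.6] [126 255 255]
pad 15 [599. -46.  71.] [590.5 -45.1  67.8] [57 50 62]
pad 18 [599.  -48.2  70.5] [590.5 -
[... 2097 characters left out ...]
 -124. ,   26.4])), (311, array([ 575.5, -124.8,   85.2])), (313, array([ 577.2, -124.8,   86.7])), (315, array([ 579. , -124.8,   85.9])), (364, array([ 621.9, -124.9,   87.1])), (366, array([ 624. , -124.9,   85.2])), (368, array([ 634.7, -124.2,   25.9])), (370, array([ 636.8, -124.2,   25.5]))]
[(262, array([ 515.6, -255.8,   12. ])), (264, array([ 518.1, -255.6,   12.7])), (266, array([ 520.3, -255.9,   11.7])), (268, array([ 522.6, -256.1,   11.3])), (270, array([ 560. , -173.8,  258. ])), (360, array([ 632.3, -256.3,   11.3])), (362, array([ 634.6, -256.2,   11.6])), (364, array([ 637.2, -256.5,   10.7])), (366, array([ 639.4, -256.3,   11.4])), (368, array([ 642. , -256.6,   10.5]))]
```

The jaw face is at y' = -117, the pad at -53.2 (gap about 64 mm) and the block centre at -193.5. I'll shift 105.5 mm along the rod, 20.7 mm across, and go down.

Emit:
servo_tool --angular '[[0,0,0],[0,0,0],[0,0,0],[0,0,0],[0,0,0],[0,0,0],[0,0,0],[0,0,0],[0,0,0]]' --slide '[[3,40,0],[6,80,0],[8.4,107.2,0],[8.4,107.2,-40],[8.4,107.2,-80],[8.4,107.2,-110],[8.4,107.2,-135],[8.4,107.2,-140],[8.4,107.2,-140]]' --grip '[-1,-1,-1,-1,-1,-1,-1,-1,-1]'

```text
time: 6.33
tool_pos: [605.2, -19.0, 95.3]
tcp_rot: [-3.138, -0.001, 1.687]
contact_force: [0.2, -0.4, -0.9]
grip_width: 40.1
```

Run:
```python
from h import *
o=bot.get_obs(); print(o["tool_pos"],o["tcp_rot"])
for n,(x0,y0,x1,y1) in {"scene":(230,140,360,240),"side":(280,160,400,280)}.items():
    c=cap(n); im=cv2.resize(c["img"][y0:y1,x0:x1],None,fx=4.5,fy=4.5,interpolation=cv2.INTER_CUBIC); cv2.imwrite(f"pics/{n}3.png",im)
c=cap("wrist"); cv2.imwrite("pics/wrist3.png",c["img"])
```

```text
[605.21241746 -18.97281497  95.27431405] [-3.13758007e+00 -1.34123890e-03  1.68714094e+00]
```

View pics/wrist3.png

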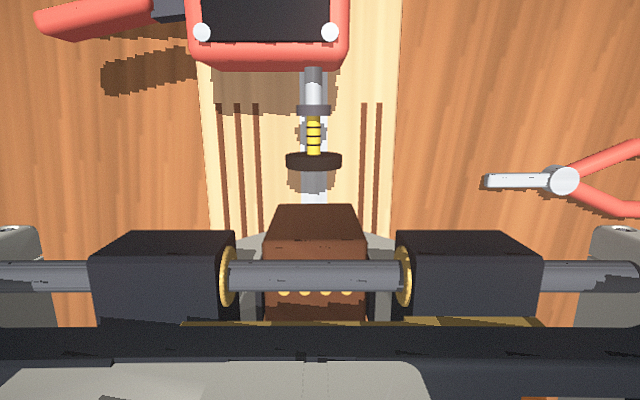

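View pics/scene3.png

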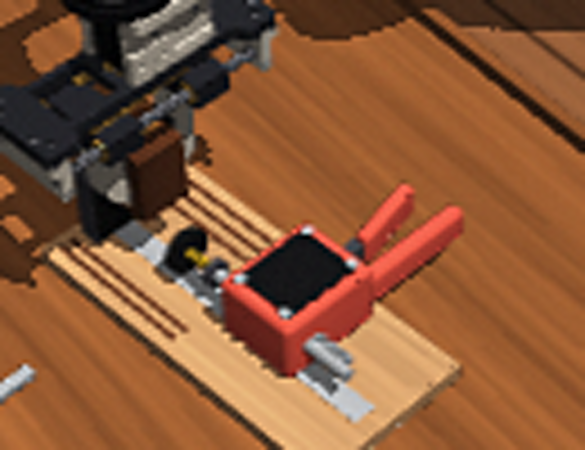

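The wrist view shows the block at (315,222), in line with the pad at (314,160). The scene view shows the block clear of the jaw. I'll lower the rest of the way and let go.

Emit:
servo_tool --angular '[[0,0,0],[0,0,0],[0,0,0],[0,0,0],[0,0,0],[0,0,0]]' --slide '[[0,0,-25],[0,0,-45],[0,0,-50],[0,0,-52],[0,0,-53],[0,0,-53]]' --grip '[-1,-1,-1,-1,-1,-1]'

```text
time: 6.98
tool_pos: [607.9, -20.9, 45.3]
tcp_rot: [3.139, 0.001, 1.685]
contact_force: [0.0, -0.1, -0.9]
grip_width: 40.0
```

Emit:
servo_tool --angular '[[0,0,0],[0,0,0],[0,0,0]]' --slide '[[0,0,0],[0,0,0],[0,0,0]]' --grip '[-1,-1,-1]'

```text
time: 7.23
tool_pos: [607.2, -20.8, 44.5]
tcp_rot: [3.14, 0.0, 1.685]
contact_force: [-0.7, -0.4, -1.0]
grip_width: 40.1
```

Emit:
servo_tool --angular '[[0,0,0],[0,0,0],[0,0,0]]' --slide '[[0,0,-1],[0,0,-2],[0,0,-2]]' --grip '[-1,-1,-1]'

```text
time: 7.48
tool_pos: [607.0, -20.8, 41.8]
tcp_rot: [3.141, 0.0, 1.685]
contact_force: [-0.5, -0.6, 0.7]
grip_width: 40.1
```

Emit:
servo_tool --angular '[[0,0,0],[0,0,0],[0,0,0],[0,0,0],[0,0,0],[0,0,0],[0,0,0],[0,0,0],[0,0,0],[0,0,0]]' --slide '[[0,0,0],[0,0,0],[0,0,0],[0,0,0],[0,0,5],[0,0,35],[0,0,75],[0,0,110],[0,0,130],[0,0,130]]' --grip '[0.6,0.6,0.6,0.6,0.6,0.6,0.6,0.6,0.6,0.6]'

```text
time: 8.32
tool_pos: [609.5, -21.1, 178.0]
tcp_rot: [3.131, 0.003, 1.685]
contact_force: [0.9, 0.8, 1.0]
grip_width: 73.7
```

Run:
```python
from h import *
o=bot.get_obs(); print(o["tool_pos"],o["grip_width"])
for n,(x0,y0,x1,y1) in {"scene":(230,140,360,240),"side":(280,160,400,280)}.items():
    c=cap(n); im=cv2.resize(c["img"][y0:y1,x0:x1],None,fx=4.5,fy=4.5,interpolation=cv2.INTER_CUBIC); cv2.imwrite(f"pics/{n}4.png",im)
```

```text
[609.46072164 -21.13044976 177.96224233] 73.69967308017569
```

View pics/scene4.png

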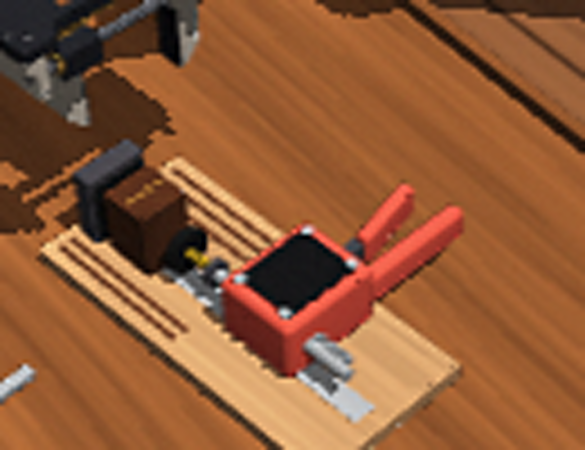

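View pics/side4.png

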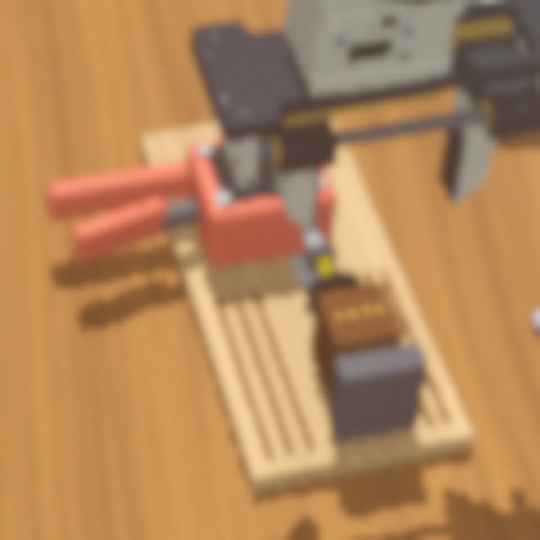

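The block stands free between the jaw and the pad, lined up with the rod. I'm moving to the squeeze point, about (478.8,107.4), with a -90° turn.

Emit:
servo_tool --angular '[[0,0,-7],[0,0,-14],[0,0,-21],[0,0,-28],[0,0,-35],[0,0,-42],[0,0,-49],[0,0,-56],[0,0,-63],[0,0,-70]]' --slide '[[-10,10,0],[-23,23,0],[-36,36,0],[-49,49,0],[-62,62,0],[-75,75,0],[-88,88,0],[-101,101,0],[-114,114,0],[-124,124,0]]' --grip '[1,1,1,1,1,1,1,1,1,1]'

```text
time: 9.25
tool_pos: [480.6, 104.0, 170.1]
tcp_rot: [-3.14, 0.004, 0.458]
contact_force: [-0.6, 0.2, -0.3]
grip_width: 92.0
```

Emit:
servo_tool --angular '[[0,0,-7],[0,0,-14],[0,0,-20],[0,0,-20],[0,0,-20],[0,0,-20]]' --slide '[[-4,3,0],[-4,3,0],[-4,3,0],[-4,3,0],[-4,3,0],[-4,3,0]]' --grip '[1,1,1,1,1,1]'

```text
time: 9.75
tool_pos: [478.4, 106.1, 170.9]
tcp_rot: [3.142, 0.002, 0.117]
contact_force: [0.1, -1.1, 0.4]
grip_width: 92.0
```

Run:
```python
from h import *
c=cap("wrist"); cv2.imwrite("pics/wrist5.png",c["img"]); np.save("wrist5.npy",c,allow_pickle=True)
o=bot.get_obs(); print(o["time"],o["tool_pos"],o["tcp_rot"],o["grip_width"])
P=cloud(c); a=np.radians(6.6); R=np.array([[np.cos(a),-np.sin(a),0],[np.sin(a),np.cos(a),0],[0,0,1]]); q=P@R-np.array([600,35.1,12])
for nm,lo,hi in [("housing",66,74),("bars",50,62)]:
    m=(q[...,2]>lo)&(q[...,2]<hi)&(abs(q[...,0])<220)&(abs(q[...,1])<220)
    k,l,s,ce=cv2.connectedComponentsWithStats(m.astype(np.uint8))
    for i in range(1,k):
      if s[i,4]>150:
        w=q[l==i]; r=cv2.minAreaRect(w[:,:2].astype(np.float32)); print(nm,s[i],np.median(w,0).round(1),w.min(0).round(1),w.max(0).round(1),np.round(r[0],1),np.round(r[1],1),round(r[2],1))
```

```text
9.8 [478.51654114 106.09923634 171.12720343] [-3.14159113e+00  1.33120507e-03  1.16639304e-01] 91.94405109825095
housing [ 556    0   41   82 1232] [  -0.3 -152.5   71.7] [ -25.  -169.2   66. ] [  24.1 -149.7   74. ] [  -0.9 -156.4] [50.6 18.7] 8.5
housing [ 488    8   71   67 4075] [   0.6 -121.4   70.2] [ -19.9 -143.1   66. ] [  20.1 -101.9   73.1] [   0.2 -122.5] [40.1 41.2] 0.3
housing [ 291   17   94  118 9653] [-20.4   1.4  69. ] [-60.5 -30.6  66. ] [16.2 32.9 72.3] [-22.3   1.3] [76.7 63.3] 0.5
bars [542   5  27  79 516] [  -3.4 -151.3   58.5] [ -24.9 -167.    50.4] [  25.4 -149.9   62. ] [  -1.5 -153.3] [51.7 15.6] 13.8
bars [477  13  59  65 567] [  -4.7 -103.2   56.1] [ -20.6 -140.9   50.1] [  19.6 -101.8   62. ] [  -9.4 -112.3] [54.4 27. ] 43.9
bars [446  25  19  47 656] [ -0.8 -82.7  56.7] [-15.9 -88.6  50.1] [ 14.9 -79.   60.5] [ -0.5 -83.9] [30.8  9.4] 1.2
bars [409  38  10  22 172] [ -0.5 -54.8  51.8] [ -7.5 -58.   50. ] [  6.6 -51.5  54. ] [ -0.5 -54.7] [14.1  6.4] 0.8
bars [ 294  134   19  108 1777] [-102.5   25.7   54.5] [-149.3   18.6   50.1] [-61.4  32.8  61.9] [-105.3   25.9] [88.  13.9] 0.6
bars [ 330  161   27   71 1038] [-109.6   -5.9   54.6] [-140.8  -17.9   50. ] [-82.1   4.5  57.1] [-111.5   -6.4] [59.5 12. ] 12.8
```

View pics/wrist5.png

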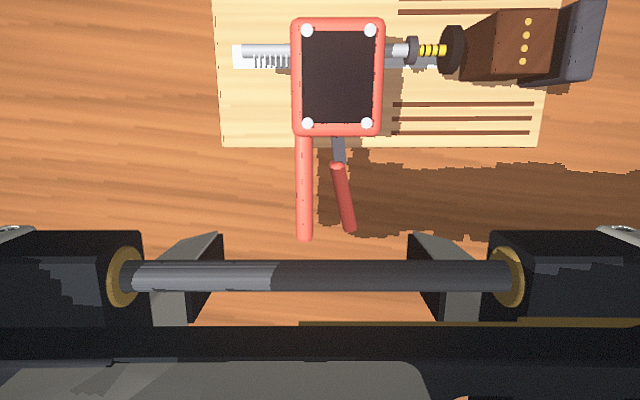

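The wrist view shows the block square at clamp (0,-122.5) and the pad face at about -88.5, so 23.5 mm remains to contact. The handle is at (304,190) and the trigger at (343,195), both where expected. I'll descend around them.

Emit:
servo_tool --angular '[[0,0,0],[0,0,0],[0,0,0],[0,0,0],[0,0,0],[0,0,0],[0,0,0]]' --slide '[[0.3,1.3,-30],[0.3,1.3,-65],[0.3,1.3,-100],[0.3,1.3,-125],[0.3,1.3,-135],[0.3,1.3,-135],[0.3,1.3,-135]]' --grip '[1,1,1,1,1,0.5,0.4]'

```text
time: 10.38
tool_pos: [479.5, 107.5, 37.1]
tcp_rot: [3.142, -0.0, 0.115]
contact_force: [0.1, 0.9, 0.4]
grip_width: 83.0
```

Emit:
servo_tool --angular '[[0,0,0],[0,0,0],[0,0,0],[0,0,0],[0,0,0]]' --slide '[[0,0,0],[0,0,0],[0,0,0],[0,0,0],[0,0,0]]' --grip '[0.4,0.4,0.4,0.4,0.4]'

```text
time: 10.8
tool_pos: [479.8, 107.4, 37.5]
tcp_rot: [3.141, -0.002, 0.115]
contact_force: [0.0, -2.0, 1.7]
grip_width: 64.2
```

Run:
```python
from h import *
o=bot.get_obs(); print(o["time"],o["tool_pos"],o["tcp_rot"],o["grip_width"])
c=cap("wrist"); cv2.imwrite("pics/wrist6.png",c["img"])
n,(x0,y0,x1,y1)="scene",(230,140,360,240)
c=cap(n); im=cv2.resize(c["img"][y0:y1,x0:x1],None,fx=4.5,fy=4.5,interpolation=cv2.INTER_CUBIC); cv2.imwrite(f"pics/{n}6.png",im)
```

```text
10.8 [479.78612646 107.39492325  37.53608962] [ 3.14106433e+00 -1.89438872e-03  1.14690248e-01] 64.18327812113984
```

View pics/wrist6.png

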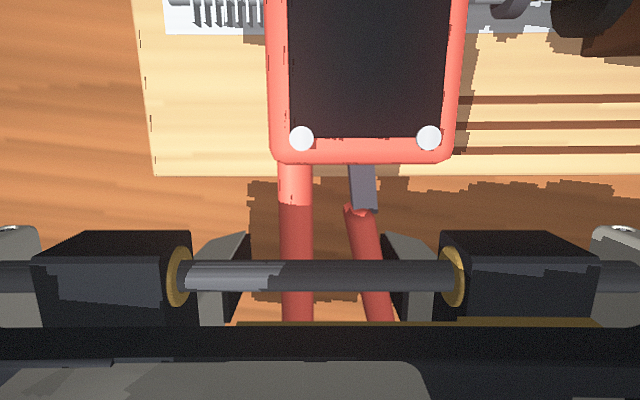

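View pics/scene6.png

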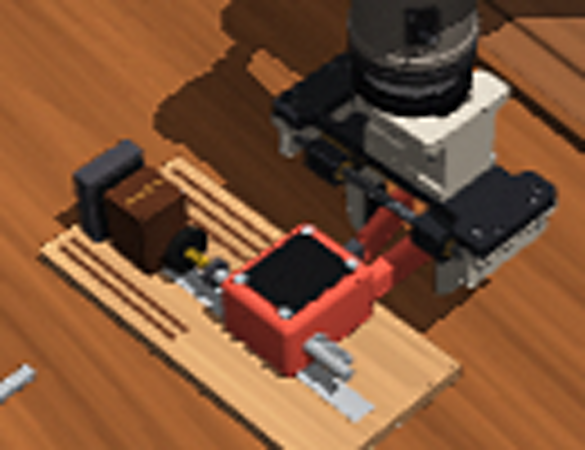

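The fingers straddle the trigger (385,250) and handle (295,250), and the pad and collar are still just visible at top right. Stroke 1.

Emit:
servo_tool --angular '[[0,0,0],[0,0,0],[0,0,0],[0,0,0],[0,0,0],[0,0,0],[0,0,0],[0,0,0]]' --slide '[[0,0,0],[0,0,0],[0,0,0],[0,0,0],[0,0,0],[0,0,0],[0,0,0],[0,0,0]]' --grip '[-1,-1,-1,-1,-1,-1,-1,-1]'

```text
time: 11.57
tool_pos: [478.5, 106.4, 36.7]
tcp_rot: [3.14, 0.002, 0.115]
contact_force: [-1.8, -8.7, 5.4]
grip_width: 31.6
```

```bash
cat > look.py <<'E'
from h import *
import sys
o=bot.get_obs(); print(o["time"],o["tool_pos"].round(1),o["contact_force"].round(1),o["grip_width"])
c=cap("wrist"); cv2.imwrite(f"pics/wrist{sys.argv[1]}.png",c["img"])
P=cloud(c); a=np.radians(6.6); R=np.array([[np.cos(a),-np.sin(a),0],[np.sin(a),np.cos(a),0],[0,0,1]]); q=P@R-np.array([600,35.1,12])
for r in (2,6,12,18): # points well above the board near the rod: list y transitions
    s=q[r]; print(r,[(u,s[u].round(0).astype(int).tolist()) for u in range(470,640,6) if 25<s[u,2]<80])
n,(x0,y0,x1,y1)="scene",(230,140,360,240)
c=cap(n); im=cv2.resize(c["img"][y0:y1,x0:x1],None,fx=4.5,fy=4.5,interpolation=cv2.INTER_CUBIC); cv2.imwrite(f"pics/scene{sys.argv[1]}.png",im)
E
python3 look.py 7
```

```text
11.5667 [478.5 106.4  36.7] [-1.8 -8.7  5.4] 31.551611469070547
2 [(512, [-5, -59, 37]), (518, [-6, -59, 42]), (524, [-7, -59, 45]), (530, [-8, -59, 48]), (536, [-8, -61, 49]), (542, [-9, -63, 49]), (572, [-3, -87, 29]), (578, [-4, -87, 32]), (584, [-5, -87, 35]), (590, [-6, -87, 39]), (596, [-7, -86, 42]), (602, [-8, -87, 45]), (608, [-8, -87, 48]), (614, [-9, -86, 51]), (620, [-10, -87, 52]), (626, [-11, -87, 55]), (632, [-11, -88, 55]), (638, [-11, -90, 56])]
6 [(512, [-6, -59, 37]), (518, [-8, -58, 42]), (524, [-9, -59, 46]), (530, [-9, -61, 46]), (536, [-9, -63, 45]), (542, [-9, -64, 47]), (572, [-5, -87, 30]), (578, [-5, -88, 31]), (584, [-6, -87, 35]), (590, [-8, -86, 40]), (596, [-8, -87, 41]), (602, [-9, -87, 44]), (608, [-10, -86, 49]), (614, [-11, -87, 50]), (626, [-12, -87, 55]), (632, [-12, -89, 55]), (638, [-12, -92, 54])]
12 [(512, [-9, -59, 37]), (518, [-10, -58, 43]), (524, [-10, -61, 43]), (530, [-10, -63, 43]), (572, [-7, -87, 30]), (578, [-8, -87, 33]), (584, [-9, -87, 37]), (590, [-9, -88, 39]), (596, [-10, -87, 43]), (602, [-11, -86, 46]), (608, [-12, -87, 48]), (614, [-13, -86, 52]), (620, [-13, -88, 52]), (626, [-13, -90, 52]), (632, [-13, -92, 52]), (638, [-13, -94, 52])]
18 [(572, [-10, -86, 32]), (578, [-10, -87, 34]), (584, [-11, -87, 37]), (590, [-12, -87, 40]), (596, [-13, -87, 44]), (602, [-13, -86, 47]), (608, [-14, -87, 49]), (614, [-15, -86, 52]), (620, [-14, -89, 51]), (626, [-14, -92, 50]), (632, [-15, -93, 52]), (638, [-12, -103, 42])]
```

View pics/wrist7.png

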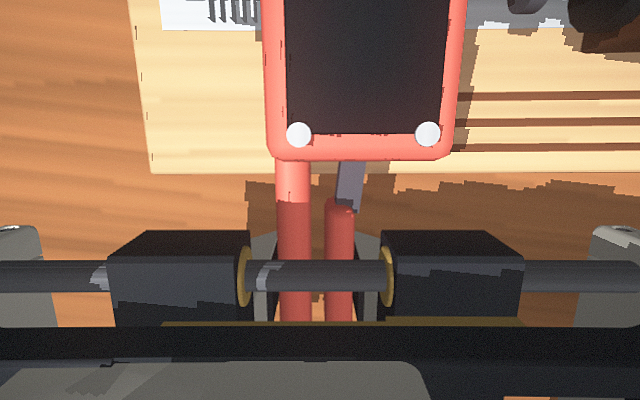

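View pics/scene7.png

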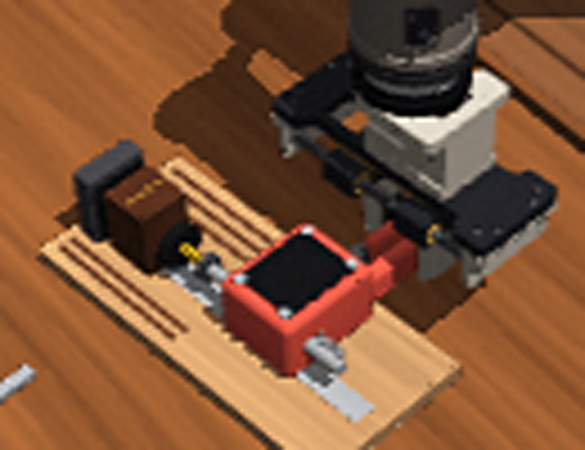

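Full squeeze at width 31.6. The pad's rear face has gone from -79 to -87, so the rod advanced about 8 mm and about 15.5 mm remains to contact. Strokes 2 and 3.

Emit:
servo_tool --angular '[[0,0,0],[0,0,0],[0,0,0],[0,0,0],[0,0,0],[0,0,0],[0,0,0],[0,0,0]]' --slide '[[0,0,0],[0,0,0],[0,0,0],[0,0,0],[0,0,0],[0,0,0],[0,0,0],[0,0,0]]' --grip '[0.45,0.45,0.45,0.45,0.45,0.45,0.45,0.45]'

```text
time: 12.33
tool_pos: [478.7, 107.8, 36.6]
tcp_rot: [-3.141, 0.001, 0.114]
contact_force: [-1.1, 0.4, -0.6]
grip_width: 66.3
```

Emit:
servo_tool --angular '[[0,0,0],[0,0,0],[0,0,0],[0,0,0],[0,0,0],[0,0,0],[0,0,0],[0,0,0]]' --slide '[[0,0,0],[0,0,0],[0,0,0],[0,0,0],[0,0,0],[0,0,0],[0,0,0],[0,0,0]]' --grip '[-1,-1,-1,-1,-1,-1,-1,-1]'

```text
time: 13.0
tool_pos: [477.4, 106.2, 36.4]
tcp_rot: [3.14, 0.004, 0.115]
contact_force: [-3.6, -9.4, 2.7]
grip_width: 31.8
```

```bash
python3 look.py 8
```

```text
13.0 [477.4 106.2  36.4] [-3.6 -9.4  2.7] 31.83077317695628
2 [(470, [-8, -40, 43]), (476, [-9, -41, 47]), (530, [-6, -67, 34]), (536, [-7, -67, 38]), (542, [-8, -67, 42]), (548, [-9, -67, 46]), (554, [-9, -68, 47]), (560, [-9, -70, 47]), (566, [-9, -72, 47]), (596, [-5, -95, 30]), (602, [-6, -95, 33]), (608, [-7, -94, 37]), (614, [-7, -95, 39]), (620, [-8, -95, 42]), (626, [-9, -95, 44]), (632, [-9, -96, 46]), (638, [-10, -95, 49])]
6 [(470, [-9, -41, 42]), (476, [-10, -41, 47]), (536, [-8, -68, 37]), (542, [-9, -68, 41]), (548, [-10, -68, 45]), (554, [-10, -70, 45]), (560, [-10, -73, 43]), (590, [-5, -96, 26]), (596, [-6, -96, 29]), (602, [-7, -95, 34]), (608, [-8, -95, 37]), (614, [-9, -94, 40]), (620, [-9, -96, 41]), (626, [-10, -95, 45]), (632, [-11, -94, 48]), (638, [-12, -94, 50])]
12 [(470, [-11, -40, 44]), (590, [-8, -95, 28]), (596, [-9, -95, 31]), (602, [-10, -94, 35]), (608, [-11, -94, 38]), (614, [-11, -95, 41]), (620, [-12, -95, 42]), (626, [-12, -95, 45]), (632, [-13, -95, 48]), (638, [-13, -96, 49])]
18 [(596, [-11, -95, 32]), (602, [-12, -95, 35]), (608, [-12, -95, 38]), (614, [-13, -95, 40]), (620, [-14, -94, 45]), (626, [-15, -94, 47]), (632, [-15, -95, 49]), (638, [-15, -96, 50])]
```

View pics/scene8.png

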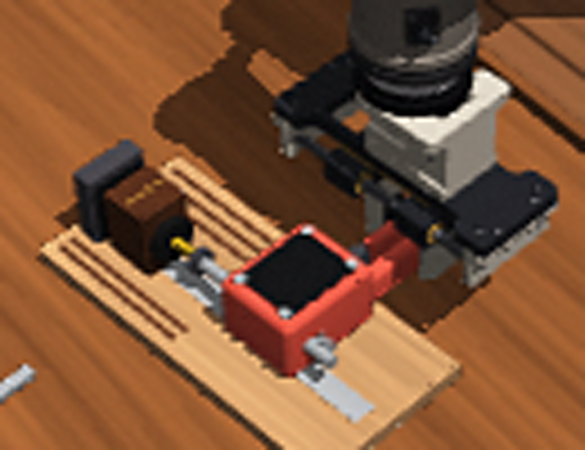

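The pad has advanced another 8 mm. Stroke 3.

Emit:
servo_tool --angular '[[0,0,0],[0,0,0],[0,0,0],[0,0,0],[0,0,0],[0,0,0],[0,0,0],[0,0,0]]' --slide '[[0,0,0],[0,0,0],[0,0,0],[0,0,0],[0,0,0],[0,0,0],[0,0,0],[0,0,0]]' --grip '[0.45,0.45,0.45,0.45,0.45,0.45,0.45,0.45]'

```text
time: 13.77
tool_pos: [479.3, 107.9, 36.9]
tcp_rot: [-3.141, -0.0, 0.114]
contact_force: [0.4, 0.4, -0.2]
grip_width: 66.6
```

Emit:
servo_tool --angular '[[0,0,0],[0,0,0],[0,0,0],[0,0,0],[0,0,0],[0,0,0],[0,0,0],[0,0,0]]' --slide '[[0,0,0],[0,0,0],[0,0,0],[0,0,0],[0,0,0],[0,0,0],[0,0,0],[0,0,0]]' --grip '[-1,-1,-1,-1,-1,-1,-1,-1]'

```text
time: 14.43
tool_pos: [477.9, 106.3, 36.6]
tcp_rot: [3.14, 0.003, 0.115]
contact_force: [-3.0, -8.4, 2.7]
grip_width: 31.3
```

```bash
python3 look.py 9
```

```text
14.4333 [477.9 106.3  36.6] [-3.  -8.4  2.7] 31.26617079685144
2 [(470, [-8, -40, 44]), (476, [-8, -41, 46]), (482, [-8, -44, 44]), (488, [-6, -48, 40]), (494, [-8, -48, 45]), (554, [-5, -75, 36]), (560, [-7, -75, 40]), (566, [-8, -75, 44]), (572, [-8, -76, 45]), (578, [-9, -77, 46]), (584, [-9, -79, 47]), (590, [-9, -80, 47]), (608, [-4, -102, 28]), (614, [-4, -102, 30]), (620, [-5, -102, 34]), (626, [-6, -102, 36]), (632, [-6, -103, 38]), (638, [-7, -103, 41])]
6 [(470, [-9, -40, 43]), (476, [-8, -44, 39]), (482, [-9, -44, 45]), (488, [-8, -48, 41]), (494, [-9, -48, 45]), (554, [-7, -75, 37]), (560, [-8, -74, 41]), (566, [-9, -75, 43]), (572, [-10, -76, 46]), (578, [-9, -79, 45]), (584, [-9, -81, 45]), (608, [-5, -102, 28]), (614, [-6, -103, 30]), (620, [-6, -103, 33]), (626, [-7, -103, 36]), (632, [-8, -102, 39]), (638, [-9, -102, 41])]
12 [(470, [-11, -41, 43]), (476, [-10, -44, 41]), (482, [-12, -43, 47]), (488, [-10, -48, 41]), (494, [-11, -48, 46]), (608, [-7, -103, 28]), (614, [-8, -103, 30]), (620, [-9, -101, 36]), (626, [-10, -102, 37]), (632, [-10, -102, 40]), (638, [-12, -100, 45])]
18 [(476, [-12, -44, 40]), (488, [-12, -49, 41]), (614, [-10, -103, 31]), (620, [-11, -103, 34]), (626, [-12, -103, 37]), (632, [-12, -102, 40]), (638, [-13, -103, 42])]
```

View pics/scene9.png

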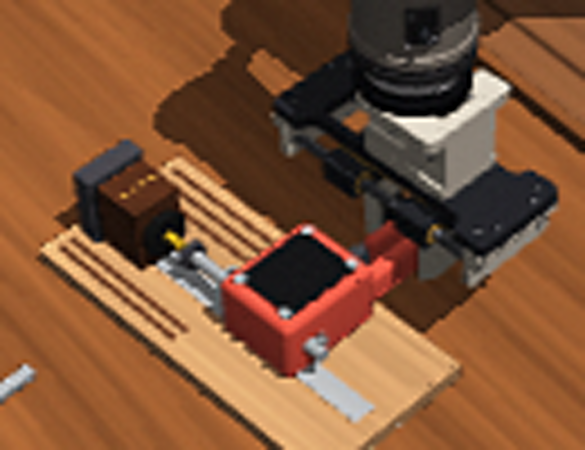

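The pad's rear is at -102.5, so the block is just touching the jaw. Stroke 4 should compress the spring by about 8 mm.

Emit:
servo_tool --angular '[[0,0,0],[0,0,0],[0,0,0],[0,0,0],[0,0,0],[0,0,0],[0,0,0],[0,0,0]]' --slide '[[0,0,0],[0,0,0],[0,0,0],[0,0,0],[0,0,0],[0,0,0],[0,0,0],[0,0,0]]' --grip '[0.45,0.45,0.45,0.45,0.45,0.45,0.45,0.45]'

```text
time: 15.2
tool_pos: [479.2, 107.9, 36.8]
tcp_rot: [-3.141, -0.0, 0.114]
contact_force: [0.3, -0.8, 0.4]
grip_width: 66.4
```

Emit:
servo_tool --angular '[[0,0,0],[0,0,0],[0,0,0],[0,0,0],[0,0,0],[0,0,0],[0,0,0],[0,0,0],[0,0,0],[0,0,0]]' --slide '[[0,0,0],[0,0,0],[0,0,0],[0,0,0],[0,0,0],[0,0,0],[0,0,0],[0,0,0],[0,0,0],[0,0,0]]' --grip '[-1,-1,-1,-1,-1,-1,-1,-1,-1,-1]'

```text
time: 16.03
tool_pos: [477.7, 106.3, 36.6]
tcp_rot: [3.14, 0.003, 0.115]
contact_force: [-4.1, -8.4, 3.6]
grip_width: 31.6
```

```bash
python3 look.py 10
```

```text
16.0333 [477.7 106.3  36.6] [-4.1 -8.4  3.6] 31.57226476892787
2 [(470, [-8, -40, 44]), (476, [-7, -44, 40]), (482, [-8, -44, 44]), (488, [-7, -48, 41]), (494, [-8, -48, 45]), (500, [-7, -52, 41]), (506, [-8, -52, 45]), (512, [-7, -56, 42]), (518, [-8, -57, 45]), (572, [-6, -82, 36]), (578, [-7, -82, 38]), (584, [-8, -82, 42]), (590, [-9, -82, 46]), (596, [-9, -83, 47]), (602, [-9, -85, 47]), (608, [-9, -87, 47]), (614, [-4, -104, 28]), (620, [-4, -105, 29]), (626, [-6, -103, 34]), (632, [-6, -104, 37]), (638, [-7, -104, 39])]
6 [(470, [-10, -39, 46]), (476, [-8, -44, 40]), (482, [-9, -44, 45]), (488, [-8, -48, 41]), (494, [-10, -48, 45]), (500, [-9, -52, 42]), (506, [-10, -52, 46]), (512, [-8, -57, 41]), (518, [-10, -57, 45]), (572, [-7, -83, 35]), (578, [-8, -83, 39]), (584, [-9, -83, 41]), (590, [-10, -82, 45]), (596, [-10, -84, 45]), (602, [-10, -86, 45]), (614, [-5, -104, 28]), (620, [-6, -104, 31]), (626, [-7, -103, 35]), (632, [-8, -103, 38]), (638, [-9, -103, 40])]
12 [(470, [-11, -40, 45]), (476, [-10, -44, 41]), (482, [-11, -44, 46]), (488, [-10, -48, 42]), (494, [-12, -48, 47]), (500, [-11, -52, 42]), (506, [-12, -52, 46]), (512, [-11, -56, 43]), (518, [-12, -56, 47]), (614, [-8, -104, 28]), (620, [-9, -104, 32]), (626, [-9, -103, 35]), (632, [-10, -103, 39]), (638, [-11, -104, 40])]
18 [(476, [-12, -45, 39]), (614, [-10, -104, 29]), (620, [-10, -105, 31]), (626, [-11, -104, 35]), (632, [-12, -104, 38]), (638, [-13, -103, 41])]
```

View pics/scene10.png

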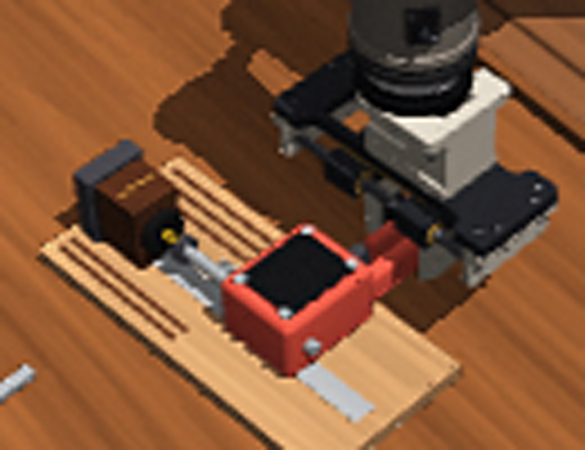

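View pics/wrist10.png

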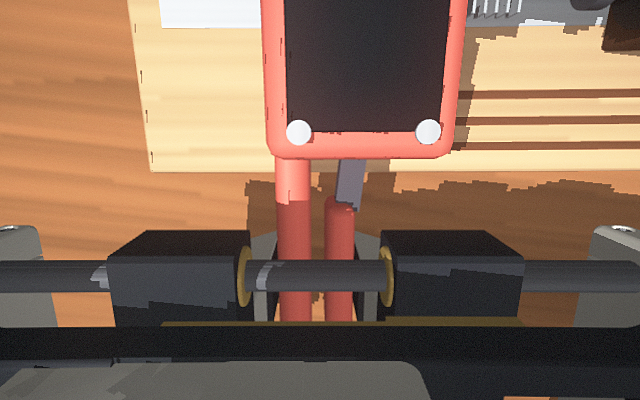

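The stem is visibly shorter in the scene view, at (170,237). I'll measure the compression more precisely before deciding.

Run:
```python
from h import *
a=np.radians(6.6); R=np.array([[np.cos(a),-np.sin(a),0],[np.sin(a),np.cos(a),0],[0,0,1]])
for k in range(3):
    c=cap("wrist"); q=cloud(c)@R-np.array([600,35.1,12])
    s=q[0:14]; z=s[...,2]
    def med(u0,u1,zlo,zhi):
        w=s[:,u0:u1].reshape(-1,3); w=w[(w[:,2]>zlo)&(w[:,2]<zhi)]; return np.median(w[:,1]).round(2),len(w)
    print("collar",med(570,592,34,43),"padrear",med(612,640,28,42))
# scene: yellow pixels extents in clamp coords at rod top height
c=cap("scene"); hsv=cv2.cvtColor(c["img"],cv2.COLOR_BGR2HSV); cv2.imwrite("pics/s11.png",c["img"])
for nm,im in (("start",np.load("scene0.npy",allow_pickle=True).item()["img"]),("now",c["img"])):
    h=cv2.cvtColor(im,cv2.COLOR_BGR2HSV); m=cv2.inRange(h,(18,110,60),(36,255,255))
    v,u=np.nonzero(m[180:215,255:300]); p=onz(c,np.c_[u+255,v+180],58)@R-np.array([600,35.1,12])
    print(nm,len(u),p[:,:2].min(0).round(1),p[:,:2].max(0).round(1))
cs=cap("side")
im=cs["img"]; cv2.imwrite("pics/side11.png",cv2.resize(im[160:280,280:400],None,fx=4.5,fy=4.5,interpolation=cv2.INTER_CUBIC))
print(bot.get_obs()["grip_width"],bot.get_obs()["time"])
```

```text
collar (np.float64(-82.55), 164) padrear (np.float64(-103.93), 360)
collar (np.float64(-82.69), 163) padrear (np.float64(-103.9), 367)
collar (np.float64(-82.55), 164) padrear (np.float64(-103.9), 363)
start 14 [ -3.1 -81.7] [  5.7 -63.9]
now 11 [ -19.4 -154.1] [  4.2 -94.4]
31.560391229673613 16.3833
```

View pics/side11.png

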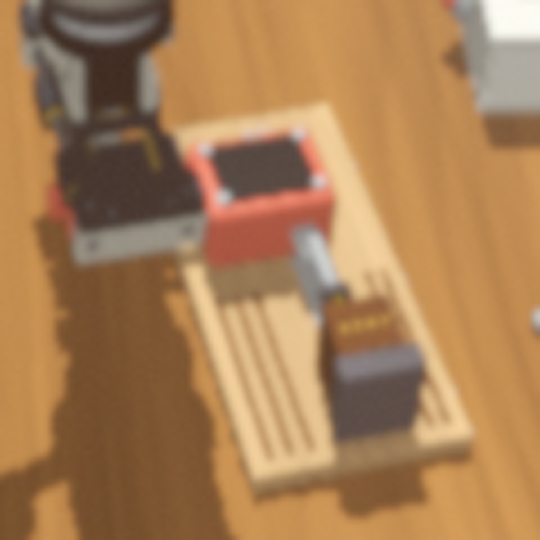

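The collar-to-pad gap is 21.3 mm, against 27.7 mm when free. The stem is therefore pushed in about 6.4 mm, inside both the quarter to two-thirds range (5.5–14.7 mm) and the 3–16 mm hold range. It was steady over three readings while the trigger was squeezed, so I'm handing in.

Run:
```python
from h import *
o=bot.get_obs(); print(o["time"],o["contact_force"].round(1),o["grip_width"])
bot.close_job()
```

```text
16.3833 [-4.3 -8.   2.8] 31.560391229673613
the job is handed in; nothing more can be done
```

I stood the walnut block on the board in line with the rod and let go of it. Four full trigger strokes then brought the pad against it, and I handed in at 16.4 s with the trigger still fully squeezed (gripper opening 31.6 mm).

**Clamping:** the collar-to-pad gap read about 21.3 mm, against about 27.7 mm with the stem free. That puts the stem about 6.4 mm in, inside the 5.5–14.7 mm asked for. It is only about 0.9 mm above the lower limit, and my measuring error is about 0.5 mm. Three readings agreed to about 0.15 mm.

**Block position:** the pad's rear face stopped at about -104 mm in the clamp frame, where I expected about -102.5 mm for a block flat against the fixed jaw. The difference is within calibration error. The block looked upright and against the jaw in both fixed views.

**Other checks:** one check failed: measuring the yellow stem by colour in the scene view picked up the block's brass dots, so I did not use it. The contact force was about 9 N at the end. I kept the arm clear of the other things on the tray but did not re-measure their positions.

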